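# Open the child-proof descaler bottle

### The arm

A 6-joint arm with a two-finger parallel gripper is mounted at the origin on a cart in front of the work surface, level with it; the furniture and walls round the work are solid. World frame = base frame: x ahead of the robot, y to its left, z up, the work surface at z = 0. Lengths are in m, angles in rad, forces in N, time in s.
With the tool pointing down it reaches from about 0.25 to 0.775 m from the base axis. Payload 4 kg.
Tool frame: the origin (TCP) lies at the centre of the arm's flange, where the gripper is bolted on; the fingertips stand 199 mm ahead of it and the grasp point (between the pads) lies 180 mm ahead of it (robot.tcp_to_tips is the distance from the TCP to the fingertips, in m); z points along the fingers, y is the line along which they close (so a half turn about z gives the same grasp; the last joint's range is limited). The gripper opens to 94 mm and grips with 3 to 60 N. Pads are 16 mm wide; open, the fingers measure 119 mm over their backs; the gripper's body (75 mm by 177 mm) begins 78 mm behind the grasp point.
Start: joints at [-1.266, 0.087, 1.371, -0, 1.684, -0.103], TCP at [0.218, -0.505, 0.405] pointing down, gripper open.
Joint ranges: [-3.1, 3.1], [-0.76, 2.03], [0.27, 2.55], [-1.08, 4.22], [0.17, 2.65], [-2.57, 2.57]. Speed limits (rad/s): [2.79, 2.79, 3.14, 3.14, 3.14, 3.14].

### API

Orientations are given as [roll, pitch, yaw] about the fixed x, y, z axes, in that order (R = Rz(yaw) Ry(pitch) Rx(roll)).
In Python, from bench import telemetry, snapshot, ticket, robot gives the robot as it stands.
- The arm moves only by the tool apply_moves, never from a script. Its argument "moves" is a list that holds one entry, the list of rows, each a list of 5 numbers: the shift along the tool's x, y, z in units of 50 mm (1.0 is 50 mm), then the turn about the tool's z in units of 10 degrees (1.0 is 10 degrees), then the closure, from 0 (fully open) to 1 (shut). A call has 1 to 10 rows; each row is the pose to reach, as a shift and turn from the pose commanded when the call began, along the tool's axes at that moment; what a row does not reach only later rows make up. A row lasts 1/8 s, in which the tool goes at most 62.5 mm and 10.7 degrees, less where a joint would pass 70% of its speed; a pose out of reach is approached as far as the arm can. A call with a gripper value outside its range is refused whole. The fingers move at their own pace and stop on an object; the grip force is fixed at half the most. Time passes only in rows, so rows that repeat a pose let the fingers close. It gives the time, the measured TCP pose, the force, the opening and the grip force at its end, in the units of the state.
- telemetry.get_obs(): the state, without advancing time (a new reading comes with each control period).
- snapshot(name): name is "scene" or "top" or "wrist"; returns a dict with "image" (480x640x3 uint8, red, green, blue), "fovy" (degrees; the focal length in pixels is half the picture's height over the tangent of half this angle, whatever the lens; pixels are square), "cx", "cy" (the principal point, pixels), "R" (3x3) and "t" (3): a world point X has camera coordinates R X + t. Camera axes: x right, y down, z forward; pixel columns grow to the right and rows downward; lengths in m; the calibration is good to about 2 mm. A picture is of the moment at which its call begins. There is no depth.
- ticket.close_job(): hands the job in; it is judged then, once.
The state is a dict: "time": time; "joint_positions": joint angles; "qvel": joint speeds; "joint_torque": joint torques, N m; "tool_pos": TCP position; "ee_rot": TCP orientation; "wrist_force": force on the tool from outside, world axes, zero at the start; "wrist_torque": the same for the moment, N m; "width": finger opening in m; "finger_force": force on a finger pad.
Only numpy, scipy, OpenCV 4.12 (cv2) and the standard library are available. Lean on these libraries where they do the work, as an engineer would, in place of code of your own. Each camera call takes 0.05 s, during which the arm holds its last target. There are 200 camera calls.

### The job

The kettle is due for descaling: lift the clear measuring cup off the descaler bottle and set it down, mouth down as it comes, on the green plate, and let go of it. Then press the bottle's red safety cap down against its spring, twist it anticlockwise while it is pressed until it comes free, and lift it off, leaving the bottle standing where it is and everything else on the table alone. Finish still holding the cap in the gripper, lifted clear and a few centimetres straight above the open neck: do not put it down or let it go.

Things in the scene. Friction and masses are not known exactly. Their poses are not given: they have to be found in the camera images.
- descaler: Descaler bottle, white plastic, round, 88 mm across, teal-banded label, about 1.2 kg, loose on the table. Origin: centre of its underside, z up. At 125 mm height its shoulder ends in a flat round ledge 58 mm across; outside the ledge it falls away to full width by 96 mm height.
- neck (a point): Centre of the bottle's neck rim, 149 mm above its underside, inside the cap until that is off. The neck is 28 mm across; three lugs on it reach 36 mm across, between 129 and 143 mm height.
- cap: Red ribbed safety cap, white turn arrows on its flat top, 44 mm across, 27 mm tall, 40 g, loose, held by hooks under the neck's lugs. Origin: centre of its open lower edge, z up; closed, on the bottle's axis 135 mm above the bottle's underside, x axis along the bottle's. Kept pressed down 4 to 5 mm it turns anticlockwise seen from above; unpressed, or clockwise, it is stuck within 4 degrees.
- cap_top (a point): Centre of the cap's top, 27 mm above its lower edge. The hooks pass their catches after 37 degrees; from 40 to 80 degrees (60 is the middle) the cap lifts straight off; at 86 it meets a stop.
- cap_liner (a joint): Spring liner inside the cap, bearing on the neck's rim, m: 0 closed and at rest (pushing up with 4 N), grows as the cap is pressed: 0.003 (7 N) clears the catches, 0.006 (10.5 N) is the stop; -0.0035 when the cap is off.
- cup: Clear plastic measuring cup with thin blue rings, upside down over the red cap: 55 mm outside (57 mm at the rim), 44 mm tall, 50 mm inside, 30 g. Origin: centre of its open rim, which faces down; z up to the closed end. It stands loose on the bottle's ledge, rim 125 mm above the bottle's underside (top at 169 mm), with 3 mm of play round the cap, and lifts straight off.
- plate_green: Green plate, 170 mm across, 18 mm high at the edge, loose on the table. Origin: centre of its underside; the inside rises from 9 mm height at the middle to 16 mm towards the edge, so that a cup set at its middle stands with its rim about 11 mm above the table.
- kettle: Bystander: kettle, 205 x 243 mm, 236 mm tall with its handle, at the left side. Origin: middle of its underside.
- spray_pink: Bystander: spray bottle, 55 x 119 mm, 247 mm tall, at the back left. Origin: middle of its underside.
- mug: Bystander: white mug, 93 x 124 mm with its handle, 95 mm tall, at the back. Origin: middle of its underside.
- lemon: Bystander: lemon, 82 x 58 x 57 mm, at the back right. Origin: under its middle.
- dark_tin: Bystander: green food tin, 58 mm across, 72 mm tall, at the back right. Origin: centre of its underside.
- timer: Bystander: red and white kitchen timer, 75 mm across, 57 mm tall, at the front left. Origin: centre of its underside.
- teaspoon: Bystander: teaspoon, 133 mm long, 9 mm high, at the right edge. Origin: under its middle.

How it is judged:
By the outcome, as a careful person would: the job done as asked, in the order asked, and still so for the second after the job is handed in, while the arm keeps its last pose, push and grip.
It also fails if it takes over 53 s, if anything falls off the work surface, if the arm or the gripper's body presses on something with over 40 N, if the wrist force passes 120 N, or if a joint passes its speed limit or range.

## Working session

There is one attempt and no reset: what is moved stays moved. The work goes in short steps, Python scripts to look and compute and a tool call to move; the robot and the scene stay as the last step left them, time stands still between calls to the robot, and variables do not carry over. Pictures are saved under pics/ and viewed, at most 10 in all, crops included, and the job is handed in when it is done.

Besides the shell and the picture viewer there is one more tool, called after "Call:" as a command line: name --argument value ..., lists and objects as JSON in quotes. apply_moves: Moves the arm, as the interface text tells. Its arguments: {"type":"object","properties":{"moves":{"type":"array","items":{"type":"array","items":{"type":"array","items":{"type":"number"}}}}},"required":["moves"]}

```bash
mkdir -p pics; cat > h.py <<'E'
import numpy as np, cv2
from bench import telemetry, snapshot, ticket, robot
def snap(n,name=None):
    s=snapshot(n)
    if name: cv2.imwrite(f'pics/{name}.png',cv2.cvtColor(s['image'],cv2.COLOR_RGB2BGR))
    s['f']=240/np.tan(np.radians(s['fovy'])/2); s['R']=np.array(s['R']); s['t']=np.array(s['t'])
    return s
def ray(s,u,v,z):
    d=s['R'].T@np.array([(u-s['cx'])/s['f'],(v-s['cy'])/s['f'],1]); c=-s['R'].T@s['t']
    return c+d*(z-c[2])/d[2]
def proj(s,X):
    p=s['R']@np.array(X)+s['t']; return s['f']*p[:2]/p[2]+[s['cx'],s['cy']]
def blobs(s,lo,hi,amin=60):
    h=cv2.cvtColor(s['image'],cv2.COLOR_RGB2HSV); m=cv2.inRange(h,np.array(lo),np.array(hi))
    n,_,st,c=cv2.connectedComponentsWithStats(m)
    return m,[(st[i].tolist(),c[i].round(1).tolist()) for i in range(1,n) if st[i][4]>amin]
E
python3 - <<'E'
from h import *
o=telemetry.get_obs(); print(o)
a=[]
for n in ['top','scene']:
    s=snap(n,n); print(n,s['fovy'],s['cx'],s['cy'],-s['R'].T@s['t'],s['R'].round(3).tolist())
    print('green',blobs(s,(40,80,40),(85,255,255),200)[1]); print('red',blobs(s,(0,130,80),(8,255,255))[1])
E
```

```text
{'time': 0.0, 'joint_positions': array([-1.26609575e+00,  8.79448375e-02,  1.37224601e+00, -3.29974892e-05,
        1.68357725e+00, -1.03090550e-01]), 'qvel': array([-3.72395472e-05,  2.01108865e-03, -7.86201455e-04, -1.00829816e-04,
        9.76093855e-04,  1.20808504e-03]), 'joint_torque': array([ 4.47097264e-04, -3.40178490e+01, -3.02432585e+01,  7.18663540e-02,
        3.29918484e-02, -1.96883484e-04]), 'tool_pos': array([ 0.21808266, -0.50479411,  0.40351344]), 'ee_rot': array([-3.13942539e+00, -1.91248101e-04,  4.07787246e-01]), 'wrist_force': array([-0.58306073, -0.15029823,  0.1631387 ]), 'wrist_torque': array([-0.08012602,  0.02803104, -0.07064033]), 'finger_force': 0.0, 'width': 0.09382390922307307}
top 52.81209125750156 314.9106294809608 231.4202228602629 [ 0.37026952 -0.02641148  1.08573931] [[-0.009, -1.0, -0.018], [-0.985, 0.012, -0.17], [0.17, 0.016, -0.985]]
green [([66, 210, 54, 44, 891], [91.4, 230.3])]
red [([0, 75, 7, 24, 125], [2.6, 86.0]), ([209, 294, 33, 33, 801], [225.1, 310.5])]
scene 53.65074303607803 319.09868870610563 233.70977139375867 [0.17427054 0.54163234 0.82842017] [[-0.85, -0.527, 0.013], [-0.392, 0.615, -0.684], [0.352, -0.586, -0.729]]
green []
red [([299, 352, 40, 38, 1137], [318.6, 370.5])]
```

View pics/top.png

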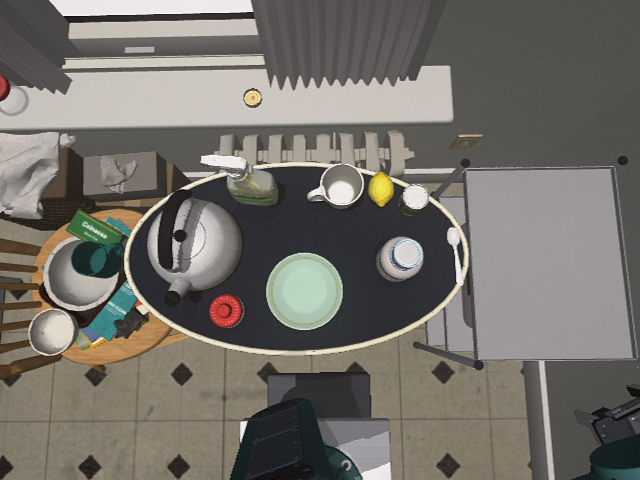

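View pics/scene.png

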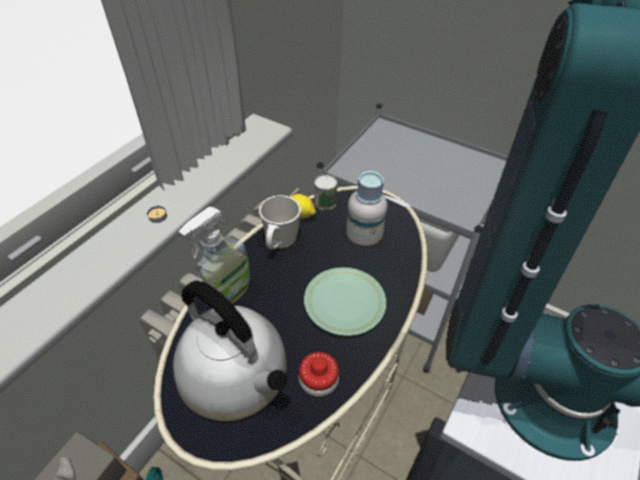

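The top view shows the cup/bottle at about (404,253) and the plate at (305,291). In the scene view the cup is at (370,185). Next I measure both.

```bash
python3 - <<'E'
from h import *
s=snap('top'); q=snap('scene')
m,b=blobs(s,(50,30,100),(85,160,255),1000); print(b)
for st,c in b: print('plate',ray(s,st[0]+st[2]/2,st[1]+st[3]/2,.017), st[2]/s['f']*1.07)
m,b=blobs(q,(50,30,100),(85,160,255),1000); 
for st,c in b: print('plate scene',st,ray(q,st[0]+st[2]/2,st[1]+st[3]/2,.017))
print('top cup',ray(s,405,252,.165),'scene cuptop',ray(q,370,179,.169), 'tin',ray(s,414,195,.07))
g=s['image'][210:300,350:450]; cv2.imwrite('pics/c1.png',cv2.cvtColor(np.hstack([cv2.resize(g,(400,360),interpolation=cv2.INTER_CUBIC),cv2.resize(q['image'][160:250,320:420],(400,360),interpolation=cv2.INTER_CUBIC)]),cv2.COLOR_RGB2BGR))
E
```

```text
[([273, 259, 63, 65, 3111], [304.1, 290.7])]
plate [0.42106563 0.01552556 0.017     ] 0.13946450265471544
plate scene [304, 267, 83, 69, 4188] [0.41890112 0.0233219  0.017     ]
top cup [ 0.48712392 -0.18303312  0.165     ] scene cuptop [ 0.48563854 -0.18352349  0.169     ] tin [ 0.62250646 -0.22356065  0.07      ]
```

View pics/c1.png

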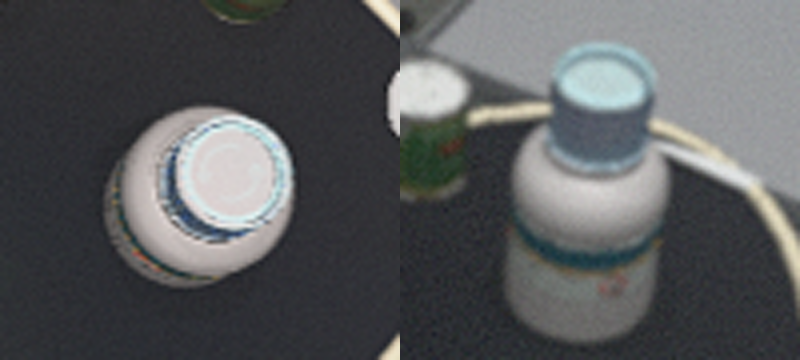

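The crop puts the cup's top centre at top-view (408,253) and scene (371,179.5), so about (0.486,-0.186). The two views agree to within a few mm. I'll approach above it and look with the wrist camera.

Call:
apply_moves --moves '[[[0.9,-0.45,-0.3,0,0],[1.85,-0.93,-0.5,0,0],[2.8,-1.4,-0.5,0,0],[3.75,-1.87,-0.5,0,0],[4.7,-2.35,-0.5,0,0],[5.6,-2.8,-0.5,0,0],[6.5,-3.25,-0.5,0,0],[7.2,-3.6,-0.5,0,0],[7.44,-3.73,-0.5,0,0],[7.44,-3.73,-0.5,0,0]]]'

```text
time: 1.45
tool_pos: [0.4858, -0.1859, 0.4294]
ee_rot: [-3.142, 0.001, 0.409]
wrist_force: [0.2, -0.3, 0.4]
width: 0.0939
finger_force: 0.0
```

```bash
python3 - <<'E'
from h import *
o=telemetry.get_obs(); print(o['time'],o['tool_pos'],o['ee_rot'],o['wrist_force'],o['joint_positions'])
s=snap('wrist','w1'); print(-s['R'].T@s['t'],s['R'].round(3).tolist(),proj(s,[.4855,-.186,.169]))
E
```

```text
1.45 [ 0.48579101 -0.18594993  0.42937942] [-3.14155389e+00  9.69829542e-04  4.08980284e-01] [ 0.16269202 -0.2762569   0.38311887] [-4.74387374e-01  1.72890789e-02  1.39533671e+00 -7.34201944e-04
  1.72961220e+00  6.87312808e-01]
[ 0.54652156 -0.15947691  0.40857303] [[0.398, -0.917, 0.0], [-0.893, -0.387, 0.231], [-0.212, -0.092, -0.973]] [318.05990937 249.95303631]
```

View pics/w1.png

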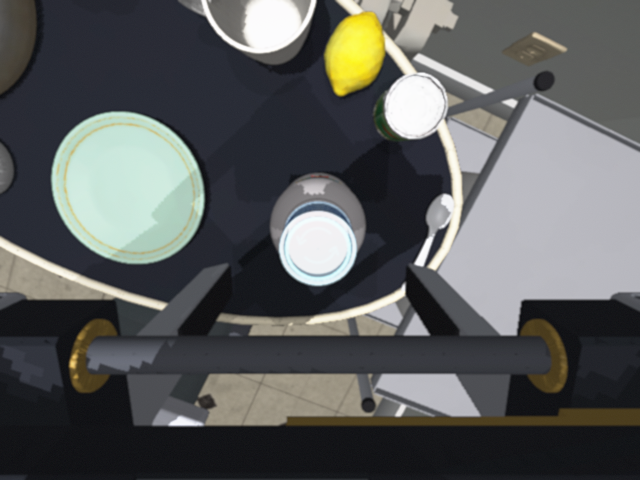

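The wrist view shows the cup's top centred at (317.5,247) against the predicted (318,250). That puts the cup on target to within 2 mm. Descend, grip and lift.

Call:
apply_moves --moves '[[[0.04,0,0.8,0,0],[0.04,0,1.5,0,0],[0.04,0,1.95,0,0],[0.04,0,1.95,0,0],[0.04,0,1.95,0,0.7],[0.04,0,1.95,0,0.7],[0.04,0,1.95,0,0.7],[0.04,0,1.95,0,0.7]]]'

```text
time: 2.5
tool_pos: [0.4876, -0.1854, 0.3328]
ee_rot: [3.141, -0.001, 0.408]
wrist_force: [0.7, -0.3, 0.5]
width: 0.0573
finger_force: 0.0
```

```bash
python3 - <<'E'
from h import *
o=telemetry.get_obs(); print(o['tool_pos'],o['width'],o['finger_force'],o['wrist_force'])
s=snap('wrist')
m,b=blobs(s,(50,25,90),(90,160,255),1500)
for c in cv2.findContours(m,0,2)[0]:
    if cv2.contourArea(c)>1500: print(cv2.fitEllipse(c),cv2.boundingRect(c))
t=snap('top'); m,_=blobs(t,(50,20,80),(90,160,255))
for c in cv2.findContours(m,0,2)[0]:
    if cv2.contourArea(c)>1500: e=cv2.fitEllipse(cv2.convexHull(c)); print('top',e,ray(t,*e[0],.017))
c=s['R']
E
```

```text
[ 0.48759464 -0.18540363  0.33275508] 0.057290772499880675 0.0 [ 0.71160482 -0.33307576  0.46835731]
((69.79590606689453, 201.11940002441406), (151.10560607910156, 177.48167419433594), 132.4529266357422) (0, 119, 154, 165)
((69.41500854492188, 200.32923889160156), (172.85101318359375, 201.7163848876953), 138.48252868652344) (0, 100, 168, 200)
top ((304.0014953613281, 290.9098815917969), (77.0152359008789, 77.91090393066406), 15.755790710449219) [0.42236565 0.01661469 0.017     ]
```

Call:
apply_moves --moves '[[[0,0,0,0,0.7],[0,0,0,0,0.7],[0,0,-0.3,0,0.7],[0,0,-0.9,0,0.7],[0,0,-1.6,0,0.7],[0,0,-1.6,0,0.7]]]'

```text
time: 3.35
tool_pos: [0.4878, -0.1855, 0.4163]
ee_rot: [3.136, -0.005, 0.408]
wrist_force: [0.1, -0.7, -0.3]
width: 0.0547
finger_force: 30.0
```

```bash
python3 - <<'E'
from h import *
o=telemetry.get_obs(); print(o['tool_pos'],o['width'],o['finger_force'],o['wrist_force'])
s=snap('wrist','w2'); print(ray(s,128,188,.017))
m,_=blobs(s,(50,25,90),(90,160,255))
for c in cv2.findContours(m,0,2)[0]:
    if cv2.contourArea(c)>1500: e=cv2.fitEllipse(cv2.convexHull(c)); print(e,ray(s,*e[0],.017))
E
```

```text
[ 0.48782753 -0.1855024   0.41628683] 0.054743846331491416 29.99990287993569 [ 0.0732862  -0.65990356 -0.32985321]
[0.4378208  0.01254553 0.017     ]
((118.19056701660156, 192.85665893554688), (149.13331604003906, 168.05271911621094), 132.6696319580078) [0.42862583 0.02072578 0.017     ]
```

View pics/w2.png

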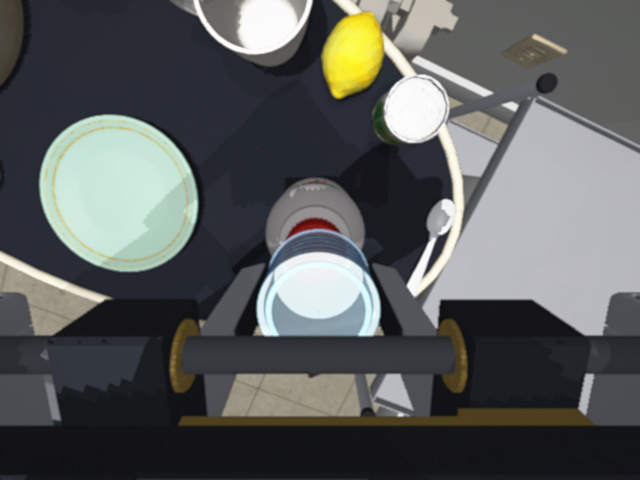

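The cup is held at 54.7 mm and the red cap shows on the bottle. Carry it to the plate.

Call:
apply_moves --moves '[[[0.1,-0.9,0,0,0.7],[0.2,-1.9,0,0,0.7],[0.3,-2.9,0,0,0.7],[0.4,-3.8,0.5,0,0.7],[0.43,-4.25,1.4,0,0.7],[0.43,-4.25,2.3,0,0.7],[0.43,-4.25,3.1,0,0.7],[0.43,-4.25,3.6,0,0.7],[0.43,-4.25,3.75,0,0.7],[0.43,-4.25,3.75,0,0.7]]]'

```text
time: 4.65
tool_pos: [0.4227, 0.0182, 0.224]
ee_rot: [-3.141, 0.002, 0.408]
wrist_force: [0.4, -0.0, -0.3]
width: 0.0547
finger_force: 30.0
```

```bash
python3 - <<'E'
from h import *
o=telemetry.get_obs(); print(o['tool_pos'],o['width'],o['finger_force'],o['wrist_force'])
s=snap('wrist','w3');snap('scene','s3')
a=cv2.imread('pics/w3.png')[100:430,100:540]; b=cv2.imread('pics/s3.png')[220:385,260:440]
cv2.imwrite('pics/c3.png',np.hstack([a,cv2.resize(b,(360,330))]))
E
```

```text
[0.42265505 0.01819642 0.22401009] 0.05474570751324851 29.999897612433415 [ 0.4458374  -0.03832601 -0.34464619]
```

View pics/c3.png

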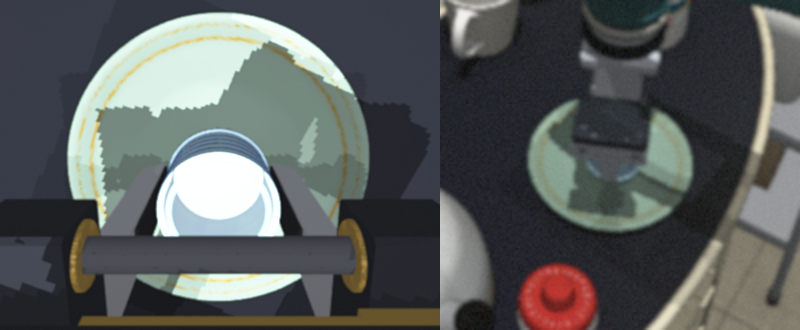

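The cup is centred over the plate. Lower the last 5 mm.

Call:
apply_moves --moves '[[[0,0,0.04,0,0.7],[0,0,0.08,0,0.7],[0,0,0.1,0,0.7],[0,0,0.1,0,0.7]]]'

```text
time: 5.25
tool_pos: [0.4229, 0.0182, 0.2196]
ee_rot: [3.142, 0.0, 0.408]
wrist_force: [-0.5, 0.0, -0.6]
width: 0.0548
finger_force: 30.0
```

Call:
apply_moves --moves '[[[0,0,0.02,0,0.7],[0,0,0.02,0,0.7]]]'

```text
time: 5.5
tool_pos: [0.4231, 0.0182, 0.2189]
ee_rot: [3.141, -0.0, 0.408]
wrist_force: [0.3, -0.1, 2.3]
width: 0.0548
finger_force: 30.0
```

It touched down with 2.3 N. Release, then rise straight up.

Call:
apply_moves --moves '[[[0,0,0,0,0.3],[0,0,0,0,0.2],[0,0,0,0,0.15],[0,0,-0.3,0,0.15],[0,0,-1.0,0,0],[0,0,-1.8,0,0],[0,0,-2.8,0,0],[0,0,-3.8,0,0],[0,0,-4.2,0,0],[0,0,-4.2,0,0]]]'

```text
time: 6.75
tool_pos: [0.4229, 0.0183, 0.4317]
ee_rot: [3.139, -0.005, 0.408]
wrist_force: [0.0, 0.6, -0.5]
width: 0.0944
finger_force: 0.0
```

```bash
python3 - <<'E'
from h import *
o=telemetry.get_obs(); print(o['time'],o['tool_pos'],o['width'],o['joint_positions'])
t=snap('top');q=snap('scene'); cs=[]
for n,s in [('top',t),('scene',q)]:
    m1,b=blobs(s,(0,110,60),(10,255,255),60); m2,b2=blobs(s,(170,110,60),(180,255,255),60)
    m=m1|m2
    for c in cv2.findContours(m,0,2)[0]:
        if cv2.contourArea(c)>60: e=cv2.fitEllipse(c); print(n,e,ray(s,*e[0],.162))
cv2.imwrite('pics/c4.png',cv2.cvtColor(np.hstack([cv2.resize(t['image'][205:345,260:440],(430,334)),cv2.resize(q['image'][165:345,280:460],(334,334))]),cv2.COLOR_RGB2BGR))
E
```

```text
6.75 [0.42291583 0.0182655  0.43172444] 0.09441102002673178 [-9.09263659e-02 -2.04458730e-01  1.59426835e+00 -5.84632303e-05
  1.74576470e+00  1.07201524e+00]
top ((213.5898895263672, 309.3838195800781), (8.061429977416992, 25.258169174194336), 5.3010406494140625) [0.38227812 0.18232794 0.162     ]
top ((406.21624755859375, 253.48544311523438), (22.360759735107422, 24.067947387695312), 59.65488052368164) [ 0.4846088  -0.18575082  0.162     ]
top ((-9.911983489990234, 86.49385070800781), (29.612735748291016, 36.69489669799805), 99.49070739746094) [0.84296021 0.65942591 0.162     ]
scene ((318.4204406738281, 370.1771240234375), (37.959529876708984, 39.028499603271484), 87.1375503540039) [0.34759545 0.24748265 0.162     ]
scene ((376.18426513671875, 183.9378204345703), (6.4009575843811035, 17.543386459350586), 6.083456039428711) [ 0.47022077 -0.18394043  0.162     ]
```

View pics/c4.png

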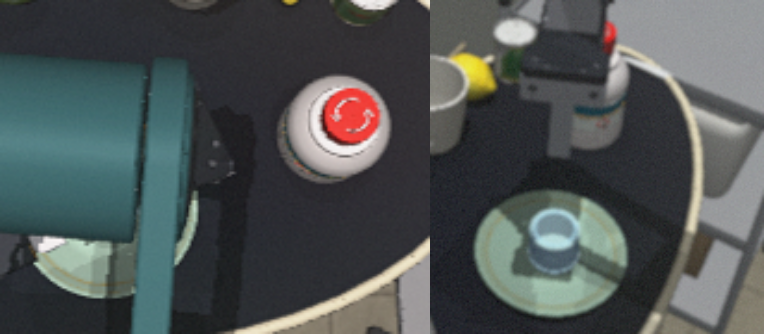

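The cup stands upright on the plate (scene crop). The red cap is at top (406,253.5). Return above the bottle and take a wrist fix on the cap.

Call:
apply_moves --moves '[[[-0.1,1.0,0,0,0],[-0.2,2.1,0,0,0],[-0.3,3.2,0,0,0],[-0.4,4.0,0,0,0],[-0.43,4.25,0,0,0],[-0.43,4.25,0,0,0],[-0.43,4.25,0,0,0]]]'

```text
time: 7.72
tool_pos: [0.4873, -0.1841, 0.4285]
ee_rot: [-3.141, 0.0, 0.409]
wrist_force: [-0.5, 0.8, 0.2]
width: 0.0941
finger_force: 0.0
```

```bash
python3 - <<'E'
from h import *
o=telemetry.get_obs(); print(o['time'],o['tool_pos'],o['ee_rot'])
s=snap('wrist','w5')
m=blobs(s,(0,110,60),(10,255,255))[0]|blobs(s,(170,110,60),(180,255,255))[0]
for c in cv2.findContours(m,0,2)[0]:
    if cv2.contourArea(c)>500: e=cv2.fitEllipse(cv2.convexHull(c)); print(e,cv2.boundingRect(c),ray(s,*e[0],.162), proj(s,[o['tool_pos'][0],o['tool_pos'][1],.162]))
    if cv2.contourArea(c)>500:
        x,y,w,h=cv2.boundingRect(c)
        cv2.imwrite('pics/c5.png',cv2.resize(cv2.imread('pics/w5.png')[y-20:y+h+20,x-20:x+w+20],None,fx=4,fy=4)); print(x-20,y-20)
E
```

```text
7.725 [ 0.4872778  -0.18413917  0.42845783] [-3.14063569e+00  1.41268492e-04  4.09257039e-01]
((318.894287109375, 245.7305450439453), (59.09379959106445, 63.83853530883789), 0.21239018440246582) (290, 214, 59, 64) [ 0.48869628 -0.18386632  0.162     ] [318.46056469 247.60569585]
270 194
```

View pics/c5.png

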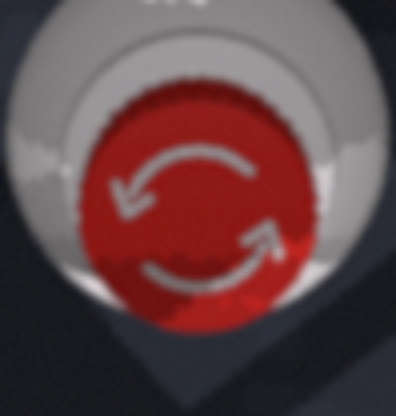

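The cap's top face is centred at about (319,248) in the wrist view, within 0.5 mm of the tool axis. Descend and grip the cap high, with the tips at about 0.137.

Call:
apply_moves --moves '[[[0,0,0.8,0,0],[0,0,1.5,0,0.2],[0,0,1.85,0,0.4],[0,0,1.85,0,0.8],[0,0,1.85,0,0.8],[0,0,1.85,0,0.8],[0,0,1.85,0,0.8],[0,0,1.85,0,0.8],[0,0,1.85,0,0.8]]]'

```text
time: 8.9
tool_pos: [0.4877, -0.1851, 0.3371]
ee_rot: [3.141, -0.002, 0.408]
wrist_force: [-1.1, 3.0, 5.5]
width: 0.0441
finger_force: 30.0
```

Gripped at 44.1 mm. Press in steps.

Call:
apply_moves --moves '[[[0,0,0.04,0,0.8],[0,0,0.08,0,0.8],[0,0,0.09,0,0.8],[0,0,0.09,0,0.8]]]'

```text
time: 9.4
tool_pos: [0.4877, -0.1851, 0.3333]
ee_rot: [3.141, -0.002, 0.408]
wrist_force: [-1.8, 3.6, 7.9]
width: 0.044
finger_force: 30.0
```

Measured 7.9 N, about 3.8 mm. Press a little more, then turn anticlockwise (negative about tool z).

Call:
apply_moves --moves '[[[0,0,0.02,0,0.8],[0,0,0.02,-0.4,0.8],[0,0,0.02,-0.9,0.8],[0,0,0.02,-1.4,0.8],[0,0,0.02,-1.9,0.8],[0,0,0.02,-1.9,0.8]]]'

```text
time: 10.15
tool_pos: [0.4879, -0.185, 0.3327]
ee_rot: [3.139, -0.003, 0.74]
wrist_force: [-0.6, 4.3, 9.7]
width: 0.0441
finger_force: 30.0
```

```bash
python3 - <<'E'
from h import *
o=telemetry.get_obs(); print(o['time'],o['tool_pos'],o['ee_rot'],o['wrist_force'],o['wrist_torque'])
E
```

```text
10.15 [ 0.48792436 -0.18504641  0.33274614] [ 3.13917204e+00 -2.54744460e-03  7.40384415e-01] [-0.57308151  4.33451738  9.67071132] [0.86940082 0.11942536 0.04788794]
```

Call:
apply_moves --moves '[[[0,0,0,-0.5,0.8],[0,0,0,-1.1,0.8],[0,0,0,-1.8,0.8],[0,0,0,-2.5,0.8],[0,0,0,-3.2,0.8],[0,0,0,-3.8,0.8],[0,0,0,-4.1,0.8],[0,0,0,-4.1,0.8],[0,0,0,-4.1,0.8]]]'

```text
time: 11.28
tool_pos: [0.4875, -0.1848, 0.3325]
ee_rot: [3.14, -0.001, 1.456]
wrist_force: [-2.0, 6.0, 10.1]
width: 0.0443
finger_force: 30.0
```

```bash
python3 - <<'E'
from h import *
o=telemetry.get_obs(); print(o['time'],o['tool_pos'],o['ee_rot'],o['wrist_force'],o['wrist_torque'])
s=snap('wrist','w6'); snap('top','t6')
a=cv2.imread('pics/w6.png')[130:370,200:440];b=cv2.resize(cv2.imread('pics/t6.png')[210:300,350:440],(480,480))
cv2.imwrite('pics/c6.png',np.hstack([cv2.resize(a,(480,480)),b])[:,:800])
E
```

```text
11.275 [ 0.48754757 -0.18477082  0.33245056] [ 3.14020350e+00 -1.24018599e-03  1.45561088e+00] [-2.03488109  6.04973092 10.13920484] [ 1.00680214  0.43299903 -0.05247262]
```

View pics/c6.png

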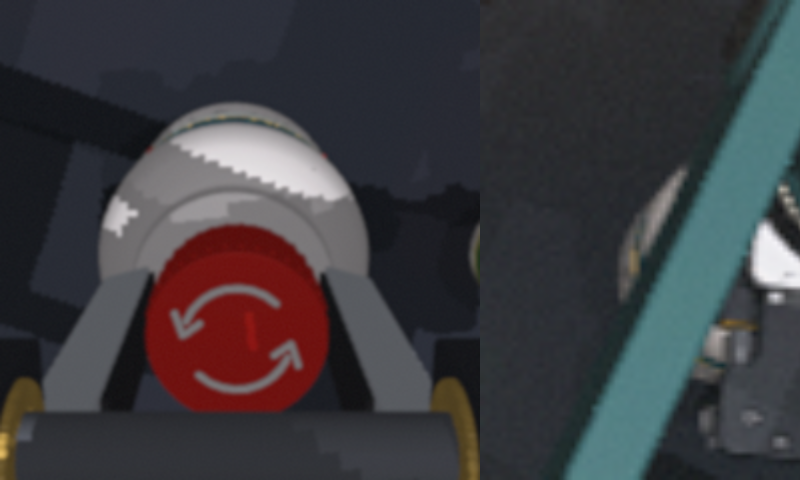

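The arrows keep their place relative to the fingers, so the cap turned 60° with the gripper. Lift gently and watch for the bottle's weight.

Call:
apply_moves --moves '[[[0,0,-0.06,0,0.8],[0,0,-0.12,0,0.8],[0,0,-0.2,0,0.8],[0,0,-0.2,0,0.8]]]'

```text
time: 11.88
tool_pos: [0.4875, -0.1853, 0.3403]
ee_rot: [-3.141, -0.001, 1.455]
wrist_force: [-0.5, 3.7, 2.5]
width: 0.0444
finger_force: 30.0
```

The force is still upward from the liner with no pull from the bottle, so the cap looks free. Lift on.

Call:
apply_moves --moves '[[[0,0,-0.1,0,0.8],[0,0,-0.2,0,0.8],[0,0,-0.4,0,0.8],[0,0,-0.7,0,0.8],[0,0,-1.0,0,0.8],[0,0,-1.1,0,0.8],[0,0,-1.1,0,0.8]]]'

```text
time: 12.75
tool_pos: [0.4876, -0.1854, 0.3965]
ee_rot: [3.14, 0.001, 1.455]
wrist_force: [1.2, -0.2, 0.0]
width: 0.0442
finger_force: 30.0
```

```bash
python3 - <<'E'
from h import *
o=telemetry.get_obs(); print(o['time'],o['tool_pos'],o['ee_rot'],o['wrist_force'],o['wrist_torque'])
snap('wrist','w7'); snap('scene','s7')
a=cv2.imread('pics/w7.png')[110:430,150:490];b=cv2.resize(cv2.imread('pics/s7.png')[140:340,280:460],(432,480))
cv2.imwrite('pics/c7.png',np.hstack([cv2.resize(a,(368,480)),b]))
E
```

```text
12.75 [ 0.48755784 -0.18542717  0.39645951] [3.14020774e+00 7.50347384e-04 1.45502685e+00] [ 1.23451406 -0.18988114  0.04243202] [-0.04690753 -0.11777686  0.01582476]
```

View pics/c7.png

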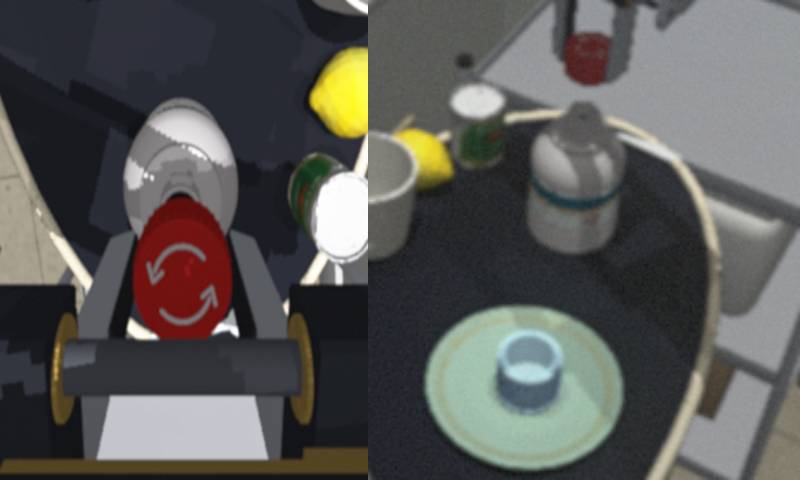

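The cap is held above the open neck, its edge about 45 mm over the rim. The bottle is standing and the cup is on the plate. Handing in.

```bash
python3 -c "
from h import *
print(ticket.close_job())"
```

```text
the job is handed in; nothing more can be done
None
```

The job is handed in at about 13 s of the 53 s: the cup stands mouth down on the green plate, the bottle stands in place, and the gripper still holds the cap about 45 mm above the open neck; no verdict came back.

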